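Feel for the release notch of the cap-checking jig and hold its key down

TASK

Open the red clamp over the cap in the checking jig and keep it open. Set a shut fingertip on the white start plate at the left end of the jig, feel your way to the right along the top of the black rail until the fingertip drops into the hidden notch, and press the key inside it fully home; the program finishes while still holding the key down. Grasp nothing, leave the cap lying in its nest and leave the other things where they are.

Things in the scene. Friction and masses are not known exactly. Their poses are not given: they have to be found in the camera images.
- jig: grey and aluminium cap-checking jig, fixed, 390 mm long. Origin on the table under the middle of its rail; x points across it, away from the robot, y along it to its left end, z up. In y: white start plate +87..+153 mm, black rail +80..-80 mm, grey end block 46 mm high -80..-160 mm, cap nest with red clamp at -192 mm (under 85 mm high, open or shut)
- rail_top (a point): middle of the top of the visible black rail, 40 mm above the table, 2 mm behind the jig's origin; rail 50 mm wide in x, 160 mm long in y. ONE notch, black too, cut across its full width, 40 mm wide in y; its middle is anywhere from 30 mm left to 40 mm right of this point (+y is left): not measured, find it by touch or sight. Shut fingers that close along the jig's x fit in
- guard_top (a point): middle of the top edge of the grey guard wall along the front of the rail, 52 mm above the table, 8 mm thick in x, 330 mm long; it hides the rail's top from the robot's side. Behind the rail there is no wall
- start_mark: white plate, 50 x 66 x 3 mm, on the left end block of the jig; origin at the centre of its underside, top 41 mm above the table, axes as the jig's
- release_key (a joint): travel of the black spring key that forms the notch's floor, m: 0 up (26 mm above the table, 14 mm below the rail top), 0.006 fully pressed straight down; about 3 N to start, 7 N fully home; comes up again when let go
- clamp_arm (a joint): angle of the red clamp arm over the cap, rad: 0 shut, about 0.48 fully open; driven by the key only (0.08 rad per mm)
- nest_cap: black bottle cap, 37 mm across, 32 mm high, lying loose in the nest under the red clamp at the right end of the jig; origin at the centre of its underside; stays where it is
- soap_bottle: cream soap bottle with black cap, 50 x 87 x 202 mm, standing loose behind the jig; origin under its centre; bystander
- glue_tin: yellow and red tin, 69 mm across, 76 mm high, loose; origin under its centre; bystander
- label_reel: roll of labels, 68 mm across, 60 mm high, loose; origin under its centre; bystander
- date_stamp: red and black hand stamp, 36 x 48 x 68 mm, loose; origin under its centre; bystander
- spare_cap: second black bottle cap, 37 mm across, 33 mm high, loose on the table behind the jig; origin under its centre; bystander
- glue_brush: flat brush with wooden handle, 38 x 148 x 10 mm, loose; origin under its centre; bystander

How it is judged:
By the outcome, as a careful person would: the job done as asked, in the order asked, and still so for the second after the job is handed in, while the arm keeps its last pose, push and grip.
It also fails if it takes over 64 s, if anything falls off the work surface, if the arm or the gripper's body presses on something with over 40 N, if the wrist force passes 120 N, or if a joint passes its speed limit or range.

ROBOT

A 6-joint arm with a two-finger parallel gripper is mounted at the origin on a cart in front of the work surface, level with it; the furniture and walls round the work are solid. World frame = base frame: x ahead of the robot, y to its left, z up, the work surface at z = 0. Lengths are in mm, angles in rad, forces in N, time in s.
With the tool pointing down it reaches from about 325 to 900 mm from the base axis. Payload 6.1 kg.
Tool frame: the origin (TCP) lies at the very end of the fingers, on their centre line; the grasp point (between the pads) lies grip_depth behind it (grip_depth is the distance from the TCP to the grasp point, in mm); z points along the fingers, y is the direction in which the jaws open and shut (so a half turn about z gives the same grasp; the last joint's range is limited). The gripper opens to 85 mm and grips with 20 to 120 N. Pads are 22 mm wide; open, the fingers measure 114 mm over their backs; the gripper's body (76 mm by 85 mm) begins 54 mm behind the grasp point. The pads swing forward as they close: fully open they stand 13 mm farther back than shut.
Start: joints at [1.173, 0.22, 1.526, -0, 1.395, -0.126], TCP at [167.79, 602.048, 231.3] pointing down, gripper open.
Joint ranges: [-2.98, 2.98], [-0.91, 2.08], [0.09, 2.57], [-1.24, 4.39], [0.2, 2.65], [-2.68, 2.68]. Speed limits (rad/s): [2.57, 2.57, 3.01, 3.14, 3.14, 3.14].

INTERFACE

Orientations are given as a 3x3 rotation matrix whose columns are the frame's x, y, z axes.
In Python, from station import * gives the robot as it stands. The module is installed in compiled form; this text tells all that it offers.
- The arm moves only by the tool servo_tool, never from a script. Its arguments are lists of equal length, an entry for each row: "linear": the shift along the tool's x, y, z in mm, a list of three; "rotation": the turn, a rotation vector about the tool's x, y, z in rad, a list of three; "fingers": the closure, from 0 (fully open) to 1 (shut). A call has 1 to 5 rows; each row shifts and turns the commanded pose from where the row before left it, along the tool's axes as they then stand; what a row does not reach is not made up. A row lasts 1/12 s, in which the tool goes at most 41.7 mm and 7.16 degrees, less where a joint would pass 70% of its speed; a pose out of reach is approached as far as the arm can. A call with a gripper value outside its range is refused whole. The fingers move at their own pace and stop on an object; "newtons" is the grip in N (left out, the last holds). Time passes only in rows, so rows that do not move let the fingers close. It gives the time, the measured TCP pose, the force and the opening at its end, in the units of the state.
- sense(): the state, without advancing time (a new reading comes with each control period).
- read_camera(name): name is "side" or "top" or "wrist"; returns the picture (420x560x3 uint8, blue, green, red); there is no depth.
- get_calibration(name): a dict with "vertical_fov" (degrees; the focal length in pixels is half the picture's height over the tangent of half this angle, whatever the lens; pixels are square), "cx", "cy" (the principal point, pixels), "view" (4x4, takes a point from world to camera coordinates). Camera axes: x right, y down, z forward; pixel columns grow to the right and rows downward; lengths in mm; the calibration is good to about 2 mm. A picture is of the moment at which its call begins: read the wrist's pose just before it. get_calibration takes no time and is no camera call; for the wrist camera it gives the pose at the moment of the call.
- job_done(): hands the job in, once; it reports no verdict.
The state is a dict: "t": time; "q": joint angles; "joint_vel": joint speeds; "effort": joint torques, N m; "ee_pos": TCP position; "tool_rot": TCP orientation; "wrist_force": force on the tool from outside, world axes, zero at the start; "moment": the same for the moment, N m; "gripper_width": finger opening in mm.
Only numpy, scipy, OpenCV 4.12 (cv2) and the standard library are available. Lean on these libraries where they do the work, as an engineer would, in place of code of your own. Each camera call takes 0.05 s, during which the arm holds its last target.

## Working session

There is one attempt and no reset: what is moved stays moved. The work goes in short steps, Python scripts to look and compute and a tool call to move; the robot and the scene stay as the last step left them, time stands still between calls to the robot, and variables do not carry over. Pictures are saved under pics/ and viewed, and the job is handed in when it is done.

Besides the shell and the picture viewer there is one more tool, called after ">>>" as name(argument=value, ...) on one line, values as JSON. servo_tool: Moves the arm, as the interface text tells. Its arguments: {"type":"object","properties":{"linear":{"type":"array","items":{"type":"array","items":{"type":"number"}}},"rotation":{"type":"array","items":{"type":"array","items":{"type":"number"}}},"fingers":{"type":"array","items":{"type":"number"}},"newtons":{"type":"number"}},"required":["linear","rotation","fingers"]}

```bash
mkdir -p pics
python3 - <<'E'
from station import *
import cv2
for n in("side","top","wrist"):
    c=get_calibration(n); print(n,c["vertical_fov"],c["cx"],c["cy"],c["view"])
    cv2.imwrite(f"pics/{n}0.png",read_camera(n))
s=sense();print(s["t"],s["ee_pos"],s["tool_rot"],s["wrist_force"],s["gripper_width"])
E
```

```text
side 54.1979098231316 283.5987958111921 205.74532723762863 [[ 9.60801590e-01 -2.76891810e-01  1.38286035e-02 -5.32320698e+02]
 [-9.45487947e-02 -3.74153340e-01 -9.22534446e-01  1.40150137e+02]
 [ 2.60616250e-01  8.85065085e-01 -3.85666911e-01  1.06076584e+03]
 [ 0.00000000e+00  0.00000000e+00  0.00000000e+00  1.00000000e+00]]
top 49.02125713972963 271.6599182767776 210.43806225415773 [[-5.16382530e-03 -9.99985838e-01 -1.28818776e-03  6.87863297e+01]
 [-9.84973785e-01  5.30867767e-03 -1.72622306e-01  5.65500778e+02]
 [ 1.72626700e-01  3.77439743e-04 -9.84987249e-01  1.36723076e+03]
 [ 0.00000000e+00  0.00000000e+00  0.00000000e+00  1.00000000e+00]]
wrist 59.06482508176249 276.6961060342639 208.5472162399336 [[ 2.68779283e-01  9.63200641e-01 -1.49063479e-03 -6.24202105e+02]
 [ 9.22055734e-01 -2.56849767e-01  2.89553831e-01 -3.75084629e+01]
 [ 2.78515567e-01 -7.92005195e-02 -9.57160570e-01  3.78615561e+02]
 [ 0.00000000e+00  0.00000000e+00  0.00000000e+00  1.00000000e+00]]
0.15 [167.58448057 601.61050949 230.42216288] [[-9.63286771e-01  2.68473841e-01 -6.27155056e-04]
 [ 2.68474489e-01  9.63285691e-01 -1.45812308e-03]
 [ 2.12661588e-04 -1.57296580e-03 -9.99998740e-01]] [-0.51875813  0.20637275 -0.68217676] 85.82827323675859
```

View pics/top0.png

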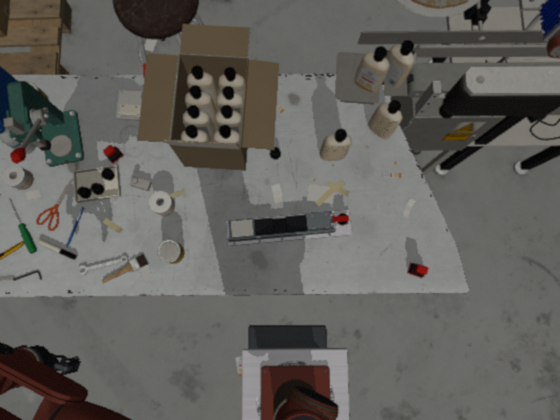

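View pics/side0.png

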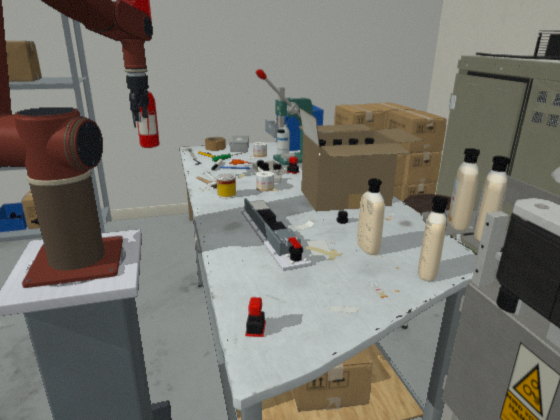

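View pics/wrist0.png

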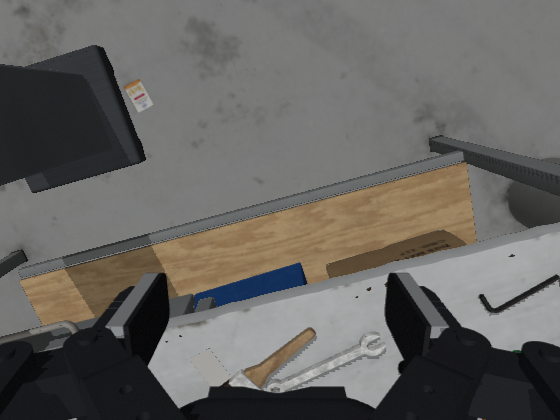

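The top view shows the jig from about (228,228) to (348,220). The start plate is at (241,228), the red clamp at (340,219), and the robot base is below. I'll enlarge this area and measure it.

```bash
cat > h.py <<'E'
from station import *
import numpy as np, cv2
def ray(n,u,v,z,c=None):
    c=c or get_calibration(n); f=210/np.tan(np.radians(c["vertical_fov"]/2))
    V=np.array(c["view"]);R=V[:3,:3];o=-R.T@V[:3,3]
    d=R.T@np.array([(u-c["cx"])/f,(v-c["cy"])/f,1]); return o+d*(z-o[2])/d[2]
def proj(n,p,c=None):
    c=c or get_calibration(n); f=210/np.tan(np.radians(c["vertical_fov"]/2))
    V=np.array(c["view"]);q=V[:3,:3]@np.array(p)+V[:3,3]; return q[0]/q[2]*f+c["cx"],q[1]/q[2]*f+c["cy"]
E
python3 - <<'E'
from h import *
im=cv2.imread("pics/top0.png")
cv2.imwrite("pics/top0z.png",cv2.resize(im[195:260,215:360],None,fx=5.5,fy=5.5,interpolation=cv2.INTER_CUBIC))
im=cv2.imread("pics/side0.png")
cv2.imwrite("pics/side0z.png",cv2.resize(im[185:275,235:325],None,fx=6,fy=6,interpolation=cv2.INTER_CUBIC))
E
```

```text
(no output)
```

View pics/top0z.png

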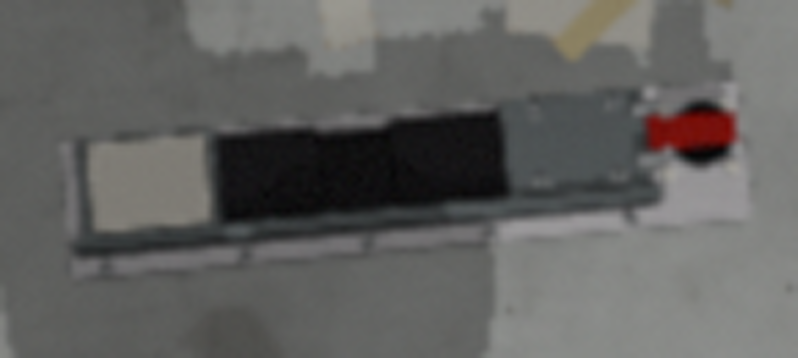

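View pics/side0z.png

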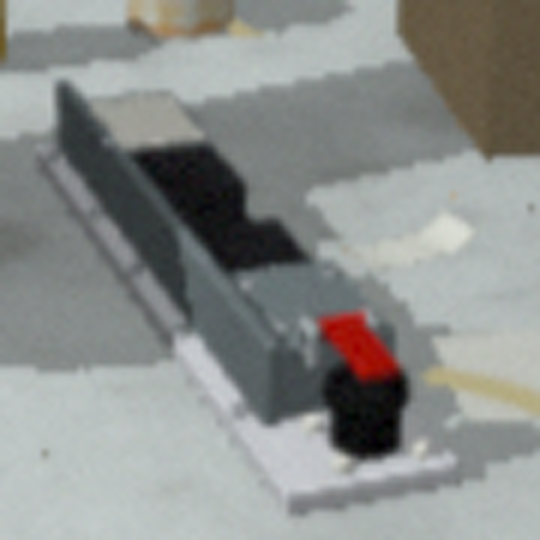

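The top zoom shows the plate at zoom x 90–212 and the black rail at 217–505. The guard is along the bottom edge. A darker band at about 318–390 and a step in the side view both suggest the notch sits near the rail's middle. Next I'll convert these to world positions.

Run:
```python
from h import *
im=cv2.imread("pics/top0.png")
# white plate: local mask
roi=im[195:260,215:360].astype(int)
m=((roi.min(2)>105)&(roi[:,:,2]>roi[:,:,0]+4)).astype(np.uint8)
n,l,st,ce=cv2.connectedComponentsWithStats(m)
for i in range(1,n):
    if st[i][4]>60: print(st[i],ce[i], ray("top",ce[i][0]+215,ce[i][1]+195,41))
b=((roi.max(2)<38)).astype(np.uint8)
n,l,st,ce=cv2.connectedComponentsWithStats(b)
for i in range(1,n):
    if st[i][4]>100:
        print("rail",st[i],ce[i], ray("top",ce[i][0]+215,ce[i][1]+195,40))
        c=cv2.findContours((l==i).astype(np.uint8),0,1)[0][0]; r=cv2.minAreaRect(c);print(r)
        print([ray("top",*(p+[215,195]),40).round(1) for p in cv2.boxPoints(r)])
Z=lambda x,y,z:ray("top",(x+.5)/5.5-.5+215,(y+.5)/5.5-.5+195,z).round(1)
for p in [(90,142),(210,134),(213,222),(97,231)]:print("plate",Z(*p,41))
for p in [(217,135),(503,112),(508,195),(220,220)]:print("rail",Z(*p,40))
for p in [(318,165),(390,160)]:print("notch",Z(*p,40),Z(*p,26))
for p in [(80,245),(655,192)]:print("guard",Z(*p,52))
print((roi[18:45:1,:].max(2))[9:12,35:95])
```

```text
[58  0 12  9 84] [62.73809524  3.73809524] [604.10400589  46.72798206  41.        ]
[92  0 16  7 84] [98.41666667  2.41666667] [607.69138153 -64.20841052  41.        ]
[108   0  11   9  64] [114.09375    4.390625] [ 601.17206019 -112.76583078   41.        ]
[ 16  25  22  17 319] [26.59874608 32.830721  ] [513.52560784 158.4752147   41.        ]
rail [ 40  21  52  19 780] [65.09358974 30.27564103] [520.96271542  40.08409858  40.        ]
((65.06558227539062, 30.221311569213867), (15.662683486938477, 51.514835357666016), 84.80557250976562)
[array([538.6, 121.3,  40. ]), array([552.3, -37.2,  40. ]), array([503.7, -40.7,  40. ]), array([490.2, 116.9,  40. ])]
plate [536.8 191.4  41. ]
plate [540.9 124.2  41. ]
plate [491.3 122.4  41. ]
plate [486.6 187.   41. ]
rail [540.5 120.3  40. ]
rail [552.7 -40.4  40. ]
rail [505.7 -42.3  40. ]
rail [492.5 118.6  40. ]
notch [523.2  63.7  40. ] [525.2  63.7  26. ]
notch [525.8  23.4  40. ] [527.9  23.   26. ]
guard [477.6 195.4  52. ]
guard [ 505.4 -122.9   52. ]
[[127 120  84  62  42  22  23  20  23  22  19  22  22  22  21  22  22  21
   21  22  21  24  21  16  17  17  18  14  15  17  15  16  18  17  13  15
   17  21  22  21  23  23  19  22  23  22  22  21  20  20  22  23  24  21
   19  18  40  74  85  85]
 [127 120  88  71  47  24  20  20  19  20  19  20  20  20  21  22  20  22
   21  21  21  20  18  17  18  15  16  14  15  19  18  16  13  15  16  15
   13  21  20  21  21  21  19  23  23  22  20  22  21  20  21  19  23  19
   24  19  40  74  84  84]
 [126 119  90  71  46  23  21  22  23  24  23  19  20  20  20  22  23  20
   20  20  21  20  18  14  16  17  16  15  17  15  14  14  16  14  21  15
   14  18  15  22  21  22  20  21  23  23  21  23  22  24  20  21  21  22
   21  19  41  75  84  83]]
```

The rail centre is at about (522, 40) and the jig's yaw is about 0.083 rad. The plate centre is at about (514, 157) and the notch middle looks to be near y≈43. I'll rotate first so the jaws close along the jig's x, and shut the fingers.

>>> servo_tool(linear=[[0, 0, 0], [0, 0, 0], [0, 0, 0], [0, 0, 0], [0, 0, 0]], rotation=[[0, 0, 0.12], [0, 0, 0.12], [0, 0, 0.12], [0, 0, 0.12], [0, 0, 0.12]], fingers=[1, 1, 1, 1, 1], newtons=40)

```text
t: 0.57
ee_pos: [167.7, 601.8, 230.8]
tool_rot: [[-0.639, 0.769, -0.0], [0.769, 0.639, -0.001], [-0.0, -0.001, -1.0]]
wrist_force: [0.1, -0.2, -0.3]
gripper_width: 25.1
```

>>> servo_tool(linear=[[0, 0, 0], [0, 0, 0], [0, 0, 0], [0, 0, 0], [0, 0, 0]], rotation=[[0, 0, 0.12], [0, 0, 0.12], [0, 0, 0.12], [0, 0, 0.12], [0, 0, 0.12]], fingers=[1, 1, 1, 1, 1])

```text
t: 0.98
ee_pos: [167.7, 601.8, 230.8]
tool_rot: [[-0.093, 0.996, -0.0], [0.996, 0.093, -0.001], [-0.001, -0.0, -1.0]]
wrist_force: [0.8, 0.1, -0.0]
gripper_width: -0.1
```

>>> servo_tool(linear=[[0, 0, 0]], rotation=[[0, 0, 0]], fingers=[1])

```text
t: 1.07
ee_pos: [167.7, 601.8, 230.9]
tool_rot: [[-0.095, 0.996, -0.0], [0.996, 0.095, -0.001], [-0.001, -0.0, -1.0]]
wrist_force: [1.0, 0.4, 0.1]
gripper_width: -0.2
```

>>> servo_tool(linear=[[-20, 13, 0], [-32, 20, 0], [-33, 21, 0], [-33, 21, 0], [-33, 21, 0]], rotation=[[0, 0, 0], [0, 0, 0], [0, 0, 0], [0, 0, 0], [0, 0, 0]], fingers=[1, 1, 1, 1, 1])

```text
t: 1.48
ee_pos: [278.7, 459.8, 231.0]
tool_rot: [[-0.104, 0.995, -0.0], [0.995, 0.104, -0.0], [-0.0, -0.0, -1.0]]
wrist_force: [0.7, 0.5, -0.5]
gripper_width: -0.2
```

>>> servo_tool(linear=[[-33, 21, 0], [-33, 21, 0], [-33, 21, 0], [-33, 21, 0], [-33, 21, 0]], rotation=[[0, 0, 0], [0, 0, 0], [0, 0, 0], [0, 0, 0], [0, 0, 0]], fingers=[1, 1, 1, 1, 1])

```text
t: 1.9
ee_pos: [399.8, 305.8, 231.4]
tool_rot: [[-0.103, 0.995, 0.0], [0.995, 0.103, 0.0], [0.0, 0.0, -1.0]]
wrist_force: [0.3, 1.0, 0.0]
gripper_width: 0.0
```

>>> servo_tool(linear=[[-33, 21, 0], [-33, 21, 0], [-33, 21, 0], [-20, 13, 0], [-10, 6, 0]], rotation=[[0, 0, 0.011], [0, 0, 0], [0, 0, 0], [0, 0, 0], [0, 0, 0]], fingers=[1, 1, 1, 1, 1])

```text
t: 2.32
ee_pos: [494.1, 183.6, 231.2]
tool_rot: [[-0.088, 0.996, 0.0], [0.996, 0.088, -0.001], [-0.001, 0.0, -1.0]]
wrist_force: [-0.2, 0.6, 1.0]
gripper_width: -0.4
```

>>> servo_tool(linear=[[0, 0, 0], [0, 0, 0]], rotation=[[0, 0, 0], [0, 0, 0]], fingers=[1, 1])

```text
t: 2.48
ee_pos: [492.1, 186.5, 231.0]
tool_rot: [[-0.089, 0.996, -0.001], [0.996, 0.089, 0.0], [0.001, -0.001, -1.0]]
wrist_force: [-0.5, -0.4, 0.2]
gripper_width: 0.3
```

Run:
```python
from h import *
s=sense();print(s["t"],s["ee_pos"],s["tool_rot"],s["wrist_force"])
c=get_calibration("wrist");im=read_camera("wrist");cv2.imwrite("pics/w1.png",im)
import pickle;pickle.dump(c,open("w1.pkl","wb"))
print(proj("wrist",s["ee_pos"],c))
```

```text
2.4833 [492.09388379 186.50365517 231.01222433] [[-8.85223228e-02  9.96073678e-01 -1.01273445e-03]
 [ 9.96074061e-01  8.85227891e-02  4.25125864e-04]
 [ 5.13106762e-04 -9.71125389e-04 -9.99999397e-01]] [-0.49502356 -0.36869484  0.23137252]
(np.float64(275.5962505966931), np.float64(278.2675301760564))
```

View pics/w1.png

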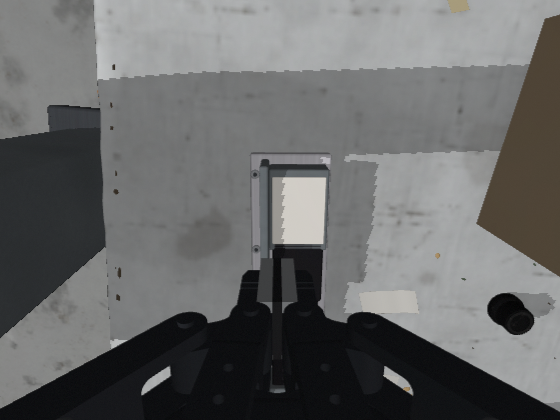

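The wrist view shows the white plate at about x 272–327, y 177–245. The guard is at its left (x≈265) and the black rail starts at y≈249 below it. Using this to refine the jig pose.

Run:
```python
from h import *
import pickle
c=pickle.load(open("w1.pkl","rb")); im=cv2.imread("pics/w1.png")
cv2.imwrite("pics/w1z.png",cv2.resize(im[140:310,230:350],None,fx=3.5,fy=3.5,interpolation=cv2.INTER_CUBIC))
roi=im[170:255,262:335].astype(int)
m=((roi.min(2)>120)).astype(np.uint8)
n,l,st,ce=cv2.connectedComponentsWithStats(m)
for i in range(1,n):
    if st[i][4]>500:
        print(st[i]); k=cv2.findContours((l==i).astype(np.uint8),0,1)[0][0]; r=cv2.minAreaRect(k);print(r)
        P=[ray("wrist",*(p+[262,170]),41,c) for p in cv2.boxPoints(r)];print(np.round(P,1),np.mean(P,0))
for u in [(262,163),(269,163),(261,270),(249,272)]: print("guard",ray("wrist",*u,52,c))
for u in [(329,168),(324,247),(322,300),(271,249)]: print("edge",ray("wrist",*u,40,c))
```

```text
[  10    7   55   67 3565]
((37.0, 40.0), (66.0, 54.0), 90.0)
[[487.6 189.6  41. ]
 [536.7 194.   41. ]
 [544.9 129.7  41. ]
 [493.1 125.1  41. ]] [515.58581726 159.61036724  41.        ]
guard [477.84750505 203.58172095  52.        ]
guard [483.93176592 204.1224224   52.        ]
guard [484.78206625 101.09256174  52.        ]
guard [473.53175731  97.97779062  52.        ]
edge [538.5150189  202.29159502  40.        ]
edge [543.66939752 125.03106959  40.        ]
edge [548.89811998  67.28315696  40.        ]
edge [492.69217667 118.37480203  40.        ]
```

View pics/w1z.png

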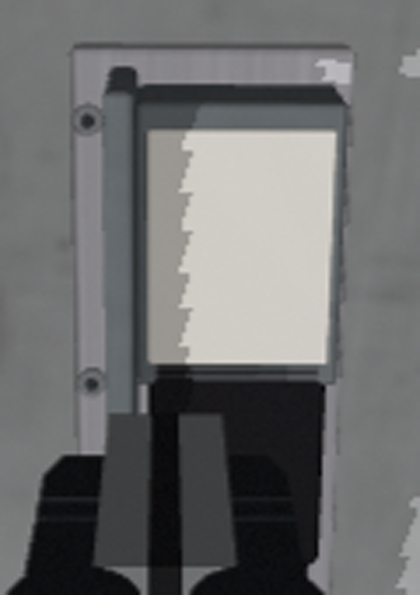

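>>> servo_tool(linear=[[-15, 10, 0], [-15, 10, 10], [0, 0, 25], [0, 0, 35], [0, 0, 35]], rotation=[[0, 0, 0.005], [0, 0, 0], [0, 0, 0], [0, 0, 0], [0, 0, 0]], fingers=[1, 1, 1, 1, 1])

```text
t: 2.95
ee_pos: [515.1, 160.0, 126.4]
tool_rot: [[-0.086, 0.996, 0.003], [0.996, 0.086, 0.001], [0.001, 0.003, -1.0]]
wrist_force: [-0.0, 0.8, -1.2]
gripper_width: 0.1
```

>>> servo_tool(linear=[[0, 0, 30], [0, 0, 25], [0, 0, 12], [0, 0, 0], [0, 0, 0]], rotation=[[0, 0, 0], [0, 0, 0], [0, 0, 0], [0, 0, 0], [0, 0, 0]], fingers=[1, 1, 1, 1, 1])

```text
t: 3.37
ee_pos: [514.5, 159.3, 59.6]
tool_rot: [[-0.085, 0.996, -0.001], [0.996, 0.085, 0.0], [0.0, -0.001, -1.0]]
wrist_force: [0.6, -0.1, 1.0]
gripper_width: -0.4
```

Run:
```python
from h import *
s=sense();print(s["t"],s["ee_pos"],s["tool_rot"],s["wrist_force"])
im=read_camera("wrist");cv2.imwrite("pics/w2.png",im)
im=read_camera("side");cv2.imwrite("pics/s2.png",cv2.resize(im[165:275,215:325],None,fx=5,fy=5,interpolation=cv2.INTER_CUBIC))
```

```text
3.3667 [514.50687642 159.25081497  59.61504045] [[-8.47792165e-02  9.96399594e-01 -5.76706707e-04]
 [ 9.96399755e-01  8.47792651e-02  6.03800878e-05]
 [ 1.09055466e-04 -5.69511445e-04 -9.99999832e-01]] [ 0.60095243 -0.11635994  0.97249487]
```

View pics/w2.png

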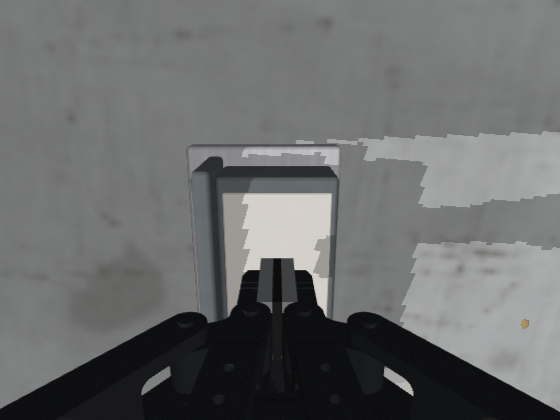

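View pics/s2.png

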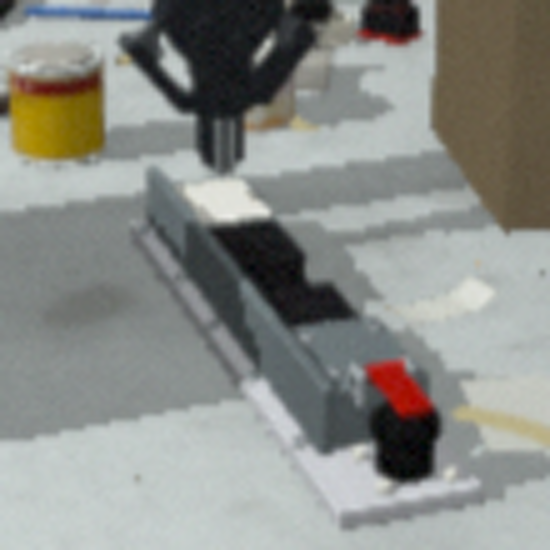

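The fingertip is centred over the plate: finger at x 258–296 against plate x 222–330 in the wrist view. The side view shows the notch step on the rail at about (310,280). Now lowering gently until it touches.

>>> servo_tool(linear=[[0, 0, 4], [0, 0, 4], [0, 0, 4], [0, 0, 3], [0, 0, 1]], rotation=[[0, 0, 0], [0, 0, 0], [0, 0, 0], [0, 0, 0], [0, 0, 0]], fingers=[1, 1, 1, 1, 1])

```text
t: 3.88
ee_pos: [514.5, 158.1, 42.7]
tool_rot: [[-0.083, 0.997, -0.001], [0.997, 0.083, -0.0], [-0.0, -0.001, -1.0]]
wrist_force: [0.5, 0.7, 0.1]
gripper_width: 0.3
```

>>> servo_tool(linear=[[0, 0, 1], [0, 0, 0.5], [0, 0, 0.5], [0, 0, 0.5]], rotation=[[0, 0, 0], [0, 0, 0], [0, 0, 0], [0, 0, 0]], fingers=[1, 1, 1, 1])

```text
t: 4.22
ee_pos: [515.0, 158.2, 41.0]
tool_rot: [[-0.083, 0.997, -0.0], [0.997, 0.083, -0.0], [-0.0, -0.0, -1.0]]
wrist_force: [-3.1, -0.2, 6.4]
gripper_width: -0.3
```

Contact on the plate, at z=41.0 and 6.4 N. Now sliding to the right.

>>> servo_tool(linear=[[-3, 0, 0], [-4, 0, 0], [-4, 0, 0], [-4, 0, 0], [-4, 0, 0]], rotation=[[0, 0, 0], [0, 0, 0], [0, 0, 0], [0, 0, 0], [0, 0, 0]], fingers=[1, 1, 1, 1, 1])

```text
t: 4.63
ee_pos: [516.8, 139.0, 41.1]
tool_rot: [[-0.083, 0.997, 0.001], [0.997, 0.083, 0.0], [0.0, 0.001, -1.0]]
wrist_force: [0.4, 1.9, 2.0]
gripper_width: -0.1
```

>>> servo_tool(linear=[[-4, 0, 0], [-4, 0, 0], [-4, 0, 0], [-4, 0, 0]], rotation=[[0, 0, 0], [0, 0, 0], [0, 0, 0], [0, 0, 0]], fingers=[1, 1, 1, 1])

```text
t: 4.97
ee_pos: [518.1, 123.1, 41.1]
tool_rot: [[-0.083, 0.997, 0.001], [0.997, 0.083, 0.0], [0.0, 0.001, -1.0]]
wrist_force: [-0.1, 2.2, 3.8]
gripper_width: -0.2
```

>>> servo_tool(linear=[[-4, 0, 0.2], [-4, 0, 0.2], [-4, 0, 0.2], [-4, 0, 0]], rotation=[[0, 0, 0], [0, 0, 0], [0, 0, 0], [0, 0, 0]], fingers=[1, 1, 1, 1])

```text
t: 5.3
ee_pos: [519.0, 107.0, 40.1]
tool_rot: [[-0.083, 0.997, -0.0], [0.997, 0.083, -0.0], [0.0, -0.0, -1.0]]
wrist_force: [-0.3, 1.4, 2.7]
gripper_width: 0.1
```

>>> servo_tool(linear=[[-3, 0, 0.2], [-3, 0, 0.2], [-3, 0, 0.2]], rotation=[[0, 0, 0], [0, 0, 0], [0, 0, 0]], fingers=[1, 1, 1])

```text
t: 5.55
ee_pos: [520.2, 98.6, 40.0]
tool_rot: [[-0.083, 0.997, 0.001], [0.997, 0.083, 0.001], [0.001, 0.001, -1.0]]
wrist_force: [0.2, 5.7, 7.6]
gripper_width: 0.0
```

>>> servo_tool(linear=[[-4, 0, 0], [-4, 0, 0], [-4, 0, 0], [-4, 0, 0], [-4, 0, 0]], rotation=[[0, 0, 0], [0, 0, 0], [0, 0, 0], [0, 0, 0], [0, 0, 0]], fingers=[1, 1, 1, 1, 1])

```text
t: 5.97
ee_pos: [522.0, 78.6, 40.0]
tool_rot: [[-0.083, 0.997, 0.001], [0.997, 0.083, 0.001], [0.0, 0.001, -1.0]]
wrist_force: [0.2, 4.0, 5.1]
gripper_width: -0.2
```

>>> servo_tool(linear=[[-4, 0, 0], [-4, 0, 0], [-3, 0, 0], [-3, 0, 0]], rotation=[[0, 0, 0], [0, 0, 0], [0, 0, 0], [0, 0, 0]], fingers=[1, 1, 1, 1])

```text
t: 6.3
ee_pos: [523.1, 64.6, 40.0]
tool_rot: [[-0.083, 0.997, 0.001], [0.997, 0.083, 0.001], [0.0, 0.001, -1.0]]
wrist_force: [-0.0, 2.6, 5.5]
gripper_width: 0.0
```

>>> servo_tool(linear=[[-3, 0, 0], [-2, 0, 0]], rotation=[[0, 0, 0], [0, 0, 0]], fingers=[1, 1])

```text
t: 6.47
ee_pos: [523.5, 59.5, 40.0]
tool_rot: [[-0.083, 0.997, 0.001], [0.997, 0.083, 0.0], [0.0, 0.001, -1.0]]
wrist_force: [-1.1, 3.9, 5.7]
gripper_width: 0.0
```

Still on the rail, with z steady at 40.0. Continuing in small steps with a slight downward bias so I can feel the drop.

>>> servo_tool(linear=[[-2, 0, 0], [-2, 0, 0.1], [-2, 0, 0.1]], rotation=[[0, 0, 0], [0, 0, 0], [0, 0, 0]], fingers=[1, 1, 1])

```text
t: 6.72
ee_pos: [523.7, 53.4, 39.5]
tool_rot: [[-0.083, 0.997, 0.0], [0.997, 0.083, -0.0], [-0.0, 0.0, -1.0]]
wrist_force: [-0.1, -0.3, -0.6]
gripper_width: 0.1
```

>>> servo_tool(linear=[[-2, 0, 0.1], [-2, 0, 0.1]], rotation=[[0, 0, 0], [0, 0, 0]], fingers=[1, 1])

```text
t: 6.88
ee_pos: [523.3, 49.1, 38.6]
tool_rot: [[-0.083, 0.997, -0.001], [0.997, 0.083, -0.001], [-0.0, -0.001, -1.0]]
wrist_force: [0.2, 0.0, -0.3]
gripper_width: -0.2
```

The contact force went to zero and z fell below the rail top at y≈53, so the fingertip is over the notch. Its middle should be at about y≈44. Lowering into it.

>>> servo_tool(linear=[[-2, 0, 1], [-2, 0, 2], [-1, 0, 2.5], [0, 0, 2.5], [0, 0, 2]], rotation=[[0, 0, 0], [0, 0, 0], [0, 0, 0], [0, 0, 0], [0, 0, 0]], fingers=[1, 1, 1, 1, 1])

```text
t: 7.3
ee_pos: [524.1, 44.6, 28.7]
tool_rot: [[-0.083, 0.997, -0.001], [0.997, 0.083, 0.0], [0.0, -0.001, -1.0]]
wrist_force: [1.2, 0.9, 0.5]
gripper_width: 0.0
```

>>> servo_tool(linear=[[0, 0, 1], [0, 0, 1], [0, 0, 0.5]], rotation=[[0, 0, 0], [0, 0, 0], [0, 0, 0]], fingers=[1, 1, 1])

```text
t: 7.55
ee_pos: [524.2, 44.7, 26.5]
tool_rot: [[-0.083, 0.997, -0.0], [0.997, 0.083, 0.0], [0.0, -0.0, -1.0]]
wrist_force: [-0.2, 0.0, 0.4]
gripper_width: -0.4
```

>>> servo_tool(linear=[[0, 0, 1], [0, 0, 1], [0, 0, 1], [0, 0, 0]], rotation=[[0, 0, 0], [0, 0, 0], [0, 0, 0], [0, 0, 0]], fingers=[1, 1, 1, 1])

```text
t: 7.88
ee_pos: [524.4, 44.7, 23.9]
tool_rot: [[-0.083, 0.997, 0.0], [0.997, 0.083, 0.0], [0.0, 0.0, -1.0]]
wrist_force: [-1.6, 0.5, 3.0]
gripper_width: 0.1
```

>>> servo_tool(linear=[[0, 0, 1], [0, 0, 1], [0, 0, 1], [0, 0, 0.5], [0, 0, 0]], rotation=[[0, 0, 0], [0, 0, 0], [0, 0, 0], [0, 0, 0], [0, 0, 0]], fingers=[1, 1, 1, 1, 1])

```text
t: 8.3
ee_pos: [524.5, 44.7, 20.4]
tool_rot: [[-0.083, 0.997, 0.0], [0.997, 0.083, 0.0], [0.0, 0.0, -1.0]]
wrist_force: [-2.3, 0.0, 6.3]
gripper_width: -0.1
```

The key is nearly home, at 6.3 N. I'll press on until it meets the stop, with a modest margin.

>>> servo_tool(linear=[[0, 0, 0.5], [0, 0, 0.5], [0, 0, 0.4], [0, 0, 0]], rotation=[[0, 0, 0], [0, 0, 0], [0, 0, 0], [0, 0, 0]], fingers=[1, 1, 1, 1])

```text
t: 8.63
ee_pos: [524.6, 44.7, 20.0]
tool_rot: [[-0.083, 0.997, -0.0], [0.997, 0.083, 0.0], [0.0, -0.0, -1.0]]
wrist_force: [-7.0, 1.4, 13.9]
gripper_width: -0.1
```

>>> servo_tool(linear=[[0, 0, 0.3], [0, 0, 0], [0, 0, 0]], rotation=[[0, 0, 0], [0, 0, 0], [0, 0, 0]], fingers=[1, 1, 1])

```text
t: 8.88
ee_pos: [524.6, 44.7, 19.9]
tool_rot: [[-0.083, 0.997, -0.0], [0.997, 0.083, -0.0], [-0.0, -0.0, -1.0]]
wrist_force: [-7.3, 0.8, 16.2]
gripper_width: 0.0
```

Run:
```python
from h import *
s=sense();print(s["t"],s["ee_pos"],s["wrist_force"],s["moment"])
im=read_camera("side");cv2.imwrite("pics/s3.png",cv2.resize(im[165:275,215:325],None,fx=5,fy=5,interpolation=cv2.INTER_CUBIC))
im=read_camera("top");cv2.imwrite("pics/t3.png",cv2.resize(im[125:260,215:360],None,fx=4,fy=4,interpolation=cv2.INTER_CUBIC))
s=sense();print(s["t"],s["ee_pos"],s["wrist_force"])
```

```text
8.8833 [524.56217764  44.71110089  19.93865614] [-7.2552476   0.76185123 16.24182451] [ 0.10573492  1.25300412 -0.00676972]
8.9833 [524.5353783   44.7421626   19.91540196] [-7.01780873  1.24762346 15.83661725]
```

View pics/s3.png

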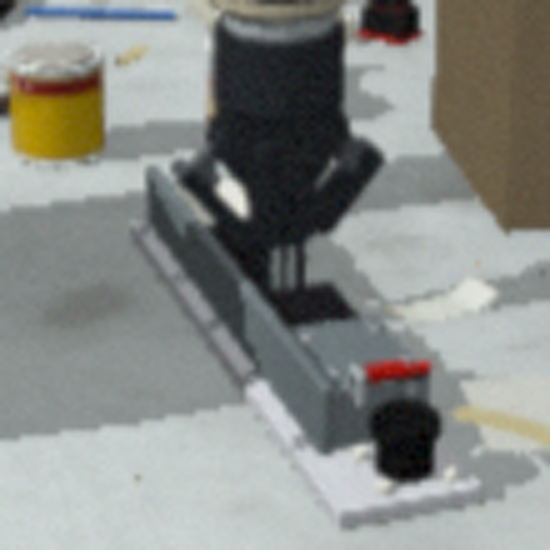

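View pics/t3.png

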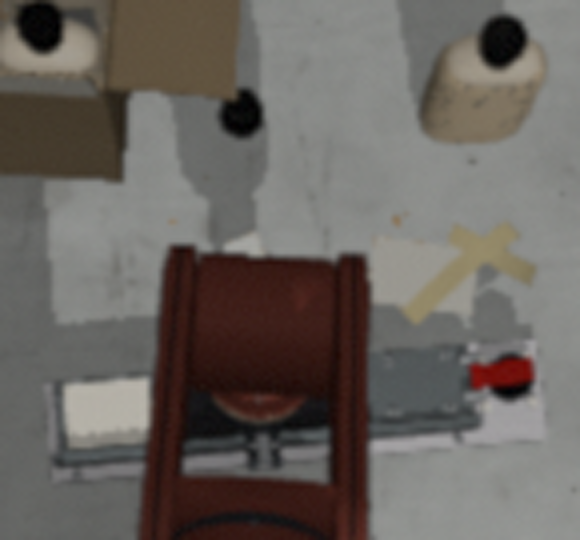

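The side view shows the red arm raised off the cap (bar at about (398,370)) and the cap still in its nest at (405,440). The key is on its hard stop: z is 20 mm, and the force rose from 6 N to 16 N with no further travel. Handing in.

Run:
```python
from station import *
print(job_done()); s=sense(); print(s["t"],s["ee_pos"],s["wrist_force"])
```

```text
the job is handed in; nothing more can be done
None
the job is handed in; nothing more can be done
```

The red clamp is open, and I handed the job in at about 9 s with the key still held fully down. No verdict came back, so success rests on my own checks.

- **What I did:** I set the shut fingertip on the white plate (z 41, about 6 N) and slid it right along the black rail (z 40, light contact). It dropped into the notch at about y = 53. I centred it there (y = 44.7) and pressed the key to its stop.
- **Key:** The tip was at z = 19.9 mm, so the key had its full 6 mm of travel. The upward force was about 16 N against the 7 N needed. It rose from 6 N with almost no further movement, so the key was on its hard stop. There was also a steady sideways force of about 7 N.
- **Clamp and cap:** The last side and top pictures show the clamp raised and the cap still in its nest.
- **Other things:** Nothing was grasped, and the other objects visible in those pictures looked undisturbed. I did not measure their positions.
- **Sight and touch:** The top camera showed the notch as a slightly darker band with its middle at about y = 43.5, matching where the tip dropped in.
- **Not checked:** No reading was possible after hand-in, so the final second of holding is not confirmed.

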